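# Unlock the spice box and hold its latch drawn

### The arm

A 6-joint arm with a two-finger parallel gripper is mounted at the origin on the work surface. World frame = base frame: x ahead of the robot, y to its left, z up, the work surface at z = 0. Lengths are in m, angles in rad, forces in N, time in s.
With the tool pointing down it reaches from about 0.275 to 0.85 m from the base axis. Payload 19 kg.
Tool frame: the origin (TCP) lies where the fingers leave the gripper's body, on its centre line; the fingertips stand 73 mm ahead of it and the grasp point (between the pads) lies 54 mm ahead of it; z points along the fingers, y is the direction in which the jaws open and shut (so a half turn about z gives the same grasp; the last joint's range is limited). The gripper opens to 85 mm and grips with 20 to 120 N. Pads are 22 mm wide; open, the fingers measure 114 mm over their backs; the gripper's body (76 mm by 85 mm) begins 54 mm behind the grasp point. The pads swing forward as they close: fully open they stand 13 mm farther back than shut.
Start: joints at [1.085, 0.15, 1.437, -0, 1.554, -0.134], TCP at [0.198, 0.54, 0.304] pointing down, gripper open.
Joint ranges: [-2.8, 2.8], [-0.68, 2.1], [0.12, 2.68], [-1.39, 4.53], [0.16, 2.79], [-2.81, 2.81]. Speed limits (rad/s): [1.89, 1.89, 2.22, 3.01, 3.01, 3.01].

### API

Orientations are given as a unit quaternion [w, x, y, z].
In Python, from plant import status, vision, job, spotter gives the robot as it stands.
- The arm moves only by the tool arm_command, never from a script. Its argument "increments" is one flat list of numbers, 5 for each row, row after row: the shift along the world's x, y, z in m, then the turn about the world's z in degrees, then the closure, from -1 (fully open) to 1 (shut). In form: [dx, dy, dz, spin, jaw, dx, dy, dz, spin, jaw, ...]. A call has 1 to 12 rows; each row shifts and turns the commanded pose from where the row before left it; what a row does not reach is not made up. A row lasts 1/10 s, in which the tool goes at most 50 mm and 8.59 degrees, less where a joint would pass 70% of its speed; a pose out of reach is approached as far as the arm can. A call is refused whole if a number of a shift passes 0.05 or a number of a turn 8.59, either way. A call with a gripper value outside its range is refused whole. The fingers move at their own pace and stop on an object; "force" is the grip in N (left out, the last holds). Time passes only in rows, so rows that do not move let the fingers close. It gives the time, the measured TCP pose, the force and the opening at its end, in the units of the state.
- status.sense(): the state, without advancing time (a new reading comes with each control period).
- vision.grab_frame(name): name is "scene" or "side" or "wrist"; returns a dict with "pixels" (480x640x3 uint8, red, green, blue), "fx", "fy", "cx", "cy" (pixels), "k1" (the pictures are not rectified: a ray, as slopes to the right and down, at radius r is drawn at 1 + k1 r^2 times it, then the intrinsics apply), "pose" (4x4, takes a point from camera to world coordinates). Camera axes: x right, y down, z forward; pixel columns grow to the right and rows downward; lengths in m; the calibration is good to about 2 mm. A picture is of the moment at which its call begins. There is no depth.
- job.close_job(): hands the job in, once; it reports no verdict.
Trained networks look in a picture, given as the dict that the camera call returned (one of the last four; its "shot" number tells which), for a name from the list of things; names that differ only in an ending like _2 or _b are one class to them, and where a whole thing is asked for, a point or a joint stands for the part that bears it (a point fixed in the world has none). Each returns a list of dicts, best first, with "confidence" (0 to 1); they miss things now and then, are a little off and sometimes report something else, mostly with a low value. They report only what shows in the picture. A call takes as long as a camera call.
- spotter.silhouettes(picture, label): "pixels" (480x640 bool, what is visible of it).
- spotter.mark_of(picture, label): "at" ([x, y, z] in m, in world coordinates, good to about 4 mm: a listed point, or the origin of a listed thing).
The state is a dict: "t": time; "joint_positions": joint angles; "dq": joint speeds; "joint_torque": joint torques, N m; "ee_pos": TCP position; "ee_rot": TCP orientation; "force": force on the tool from outside, world axes, zero at the start; "torque": the same for the moment, N m; "width": opening from 0.0 (shut) to 1.0 (fully open).
Only numpy, scipy, OpenCV 4.12 (cv2) and the standard library are available. Lean on these libraries where they do the work, as an engineer would, in place of code of your own. Each camera call takes 0.05 s, during which the arm holds its last target.

### The job

The wooden spice box is locked: pull the drawer of the small key cabinet out to its stop and leave it open, take the red-headed key out of the rack in it, and work the key past the sticky wafers until it is fully home in the brass lock on top of the box. Then turn it a quarter turn clockwise, to its stop, and finish while still holding it turned against its spring, with the lid down, so that I can lift the lid. Leave the blue and the white key in their rack and do not disturb the things standing around.

Things in the scene. Friction and masses are not known exactly. Their poses are not given: they have to be found in the camera images.
- cabinet_front (a point): middle of the upper front edge of the wooden key cabinet (one drawer, 240 deep in x, 220 wide in y, 105 mm high), which is fixed on the left or right of the counter, front (-x) towards the robot, z up. Drawer, handle and rack share its axes
- key_cabinet_drawer0_handle (a point): middle of the drawer's steel bar handle: level round bar 11 mm thick, 110 mm long along y, 35 mm in front of the drawer front (29 mm free between), 67 mm above the counter, 38 mm below the cabinet's top. It pulls towards -x
- key_cabinet_drawer0 (a joint): travel of the drawer, m: 0 shut, 0.166 at its stop; about 1 N of friction, stays where it is left
- rack_top (a point): middle of the upper face of the dark wooden key rack in the drawer (32 mm in x, 165 mm in y), 52 mm above the counter; 59 mm behind the inside of the drawer front and, drawer out, 101 mm in front of the cabinet. Upright slots at y = -52, 0, +52 mm hold three keys, blades down, in any order. Drawer sides rise 31 mm, its front 41 mm above this face
- red_key: the box's key: thick round red head, steel blade. Origin: middle of its shoulder (underside of the head); z up, x along the width of head and blade, y through their thickness. The same either way round. 24 to 39 g. In the rack the shoulder rests on the rack's top, key x along rack y. Blade 10 mm wide, 3 mm thick, hangs 26 mm down to a 45-degree point (full width to 21 mm)
- red_key_head (a point): centre of the red key's head, 19 mm above the shoulder: an upright disc 30 mm across on a foot 28 mm wide and 8 mm high, everywhere 9 mm thick (along key y) with flat faces; top 34 mm above the shoulder. Axes as the key's
- blue_key: key of the same size but with a blue head, for another lock; stays in the rack
- white_key: key of the same size but with a white head, for another lock; stays in the rack
- box_front (a point): middle of the upper front edge of the spice box: a dark wooden box with a glass window in its lid, 200 deep x 170 wide x 93 mm high, fixed on the side where the cabinet is not, front (-x) towards the robot, z up. Lid (0.5 kg) hinged at the rear, free to lift once unlocked; round brass lock (34 mm across, 5 mm proud of the lid) in the middle of the lid's front rail, 40 mm behind the box's front
- keyway (a point): centre of the keyway's mouth on the lock's upper face, 98 mm above the counter; turns with the cylinder: x along the slot, y across it, z up. Slot 11 x 3.7 mm, lying across the box (along its y) when locked; countersunk to 17 x 10 mm over the upper 4 mm. The key goes straight down 26 mm until its shoulder rests on the face: then the key's origin is at this point
- wafers (a point): point in the keyway between its two sprung, sticky wafers (9.5 and 16.5 mm below the mouth), which catch the blade's point from either end of the slot: 6 to 15 N of straight push to pass, eased by small wiggles of 1 mm or 2 degrees. They block the cylinder until the blade is within about 5 mm of home
- lock_cylinder (a joint): turn of the lock cylinder, rad: 0 locked, growing clockwise seen from above, 1.571 at its stop (latch cam clear of its strike). A spring turns it back if let go: 0.02 N m at 0, 0.07 N m at the stop. The cylinder lags the key's head by about 7 degrees of play and give, so turn the head some 7 degrees beyond a quarter
- cube_mold: grey silicone cube mold, 110 x 110 x 35 mm with four pockets, lying on the counter; origin at the centre of its underside
- pipette_stand: wooden stand with four glass pipettes, 70 x 120 x 183 mm; origin at the centre of its underside
- whisk: small stainless whisk, 206 mm long, lying; origin on the counter under the end of its handle next to the wires
- pail: empty tin-plated pail, 124 mm wide, 115 mm high; origin at the centre of its underside
- ramekin: white ceramic ramekin, 84 mm wide, 45 mm high; origin at the centre of its underside

How it is judged:
By the outcome, as a careful person would: the job done as asked, in the order asked, and still so for the second after the job is handed in, while the arm keeps its last pose, push and grip.
It also fails if it takes over 72 s, if anything falls off the work surface, if the arm or the gripper's body presses on something with over 40 N, if the wrist force passes 120 N, or if a joint passes its speed limit or range.

## Working session

There is one attempt and no reset: what is moved stays moved. The work goes in short steps, Python scripts to look and compute and a tool call to move; the robot and the scene stay as the last step left them, time stands still between calls to the robot, and variables do not carry over. Pictures are saved under pics/ and viewed, and the job is handed in when it is done.

Besides the shell and the picture viewer there is one more tool, called after "Emit:" in YAML: its name, and indented under it one key for each argument. arm_command: Moves the arm, as the interface text tells. Its arguments: {"type":"object","properties":{"increments":{"type":"array"},"force":{"type":"number"}},"required":["increments"]}

```bash
ls; mkdir -p pics
cat > h.py <<'E'
import numpy as np,cv2
from plant import status,vision,job,spotter
def shot(name,fn):
    p=vision.grab_frame(name); cv2.imwrite('pics/'+fn,p['pixels'][:,:,::-1]); return p
def proj(p,P):
    T=np.linalg.inv(p['pose']); q=T[:3,:3]@np.array(P)+T[:3,3]; s=q[:2]/q[2]; s=s*(1+p['k1']*(s@s))
    return np.array([p['fx']*s[0]+p['cx'],p['fy']*s[1]+p['cy']])
def ray(p,u,v):
    d=np.array([(u-p['cx'])/p['fx'],(v-p['cy'])/p['fy']]); s=d.copy()
    for _ in range(20): s=d/(1+p['k1']*(s@s))
    r=p['pose'][:3,:3]@np.array([s[0],s[1],1]); return p['pose'][:3,3],r
def atz(p,u,v,z):
    o,r=ray(p,u,v); return o+r*(z-o[2])/r[2]
E
python3 - <<'E'
from h import *
s=status.sense(); print({k:np.round(v,3) for k,v in s.items()})
for n in ['scene','side']:
    p=shot(n,n+'0.png'); print(n,np.round(p['pose'],3).tolist(),p['fx'],p['k1'])
    for l in ['cabinet_front','key_cabinet_drawer0_handle','rack_top','red_key','red_key_head','box_front','keyway','pail','pipette_stand','whisk','ramekin','cube_mold']:
        print(l,[(np.round(m['at'],3).tolist(),round(m['confidence'],2)) for m in spotter.mark_of(p,l)[:2]])
E
```

```text
pics
{'t': np.float64(0.0), 'joint_positions': array([ 1.085,  0.151,  1.438, -0.   ,  1.554, -0.134]), 'dq': array([ 0.003,  0.001, -0.001,  0.001,  0.   , -0.   ]), 'joint_torque': array([ 2.0000e-03, -7.1305e+01, -5.7088e+01, -0.0000e+00,  9.0000e-03,
       -0.0000e+00]), 'ee_pos': array([0.198, 0.54 , 0.303]), 'ee_rot': array([-0.   ,  0.175,  0.985, -0.001]), 'force': array([ 0.063, -0.053, -0.353]), 'torque': array([ 0.009, -0.003,  0.014]), 'width': np.float64(1.002)}
scene [[-0.514, 0.562, -0.648, 1.506], [0.857, 0.32, -0.403, 0.598], [-0.019, -0.763, -0.646, 1.049], [0.0, 0.0, 0.0, 1.0]] 532.7445035696693 -0.01670006287768249
cabinet_front [([0.676, -0.258, 0.103], 0.84), ([0.624, 0.168, 0.087], 0.24)]
key_cabinet_drawer0_handle [([0.59, 0.161, 0.093], 0.74), ([0.622, -0.26, 0.066], 0.67)]
rack_top []
red_key [([0.587, 0.163, 0.091], 0.28)]
red_key_head []
box_front [([0.589, 0.162, 0.094], 0.7)]
keyway [([0.622, 0.172, 0.098], 0.46)]
pail [([0.373, 0.526, -0.004], 0.65), ([0.624, 0.172, 0.098], 0.36)]
pipette_stand [([0.514, -0.552, -0.0], 0.72)]
whisk [([0.547, 0.553, -0.
[... 182 characters left out ...]
0.537, -0.267], [-0.681, -0.462, 0.568, -0.881], [0.01, -0.782, -0.623, 1.055], [0.0, 0.0, 0.0, 1.0]] 557.6641627018206 -0.01793430816790441
cabinet_front [([0.672, -0.257, 0.106], 0.88)]
key_cabinet_drawer0_handle [([0.62, -0.257, 0.068], 0.81)]
rack_top [([0.737, -0.249, 0.052], 0.61)]
red_key []
red_key_head []
box_front [([0.588, 0.161, 0.092], 0.67), ([0.621, 0.172, 0.099], 0.63)]
keyway [([0.622, 0.169, 0.099], 0.42)]
pail [([0.374, 0.524, -0.003], 0.89)]
pipette_stand [([0.512, -0.546, 0.003], 0.62), ([0.622, -0.259, 0.064], 0.59)]
whisk [([0.546, 0.554, -0.001], 0.77)]
ramekin [([0.636, -0.476, -0.005], 0.94)]
cube_mold [([0.382, -0.53, -0.004], 0.89), ([0.548, 0.556, -0.002], 0.17)]
```

View pics/scene0.png

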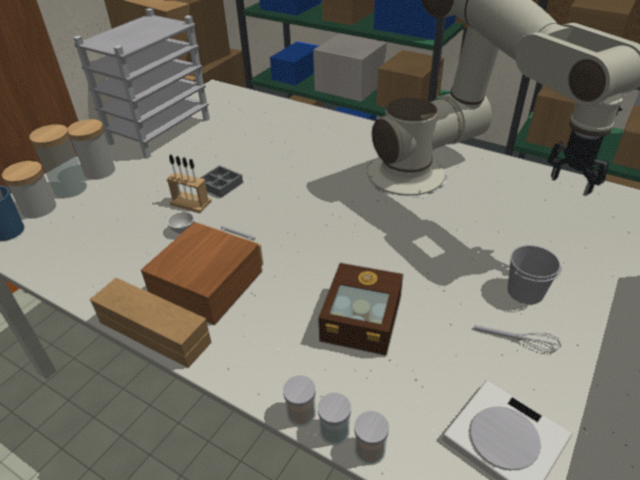

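View pics/side0.png

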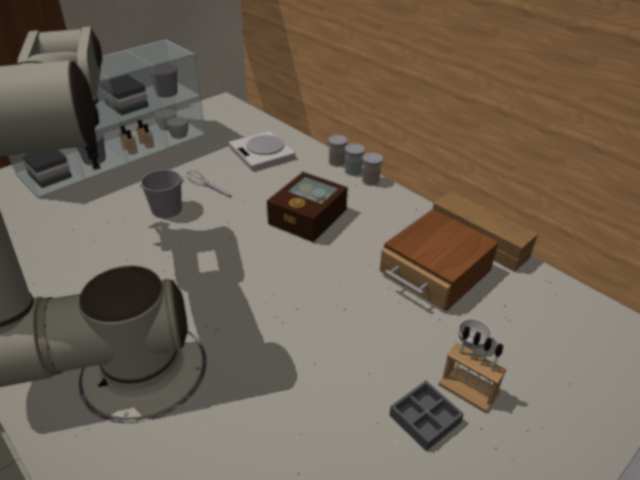

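Run:
```python
import cv2,numpy as np
a=cv2.imread('pics/side0.png');b=cv2.imread('pics/scene0.png')
c=[cv2.resize(a[200:310,370:510],(560,440),interpolation=3)]
cv2.imwrite('pics/c1.png',c[0])
d=np.hstack([cv2.resize(a[165:245,260:355],(380,320),interpolation=3),cv2.resize(b[255:360,310:410],(400,420),interpolation=3)[:320]])
cv2.imwrite('pics/c2.png',d)
```

```text
(no output)
```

View pics/c1.png

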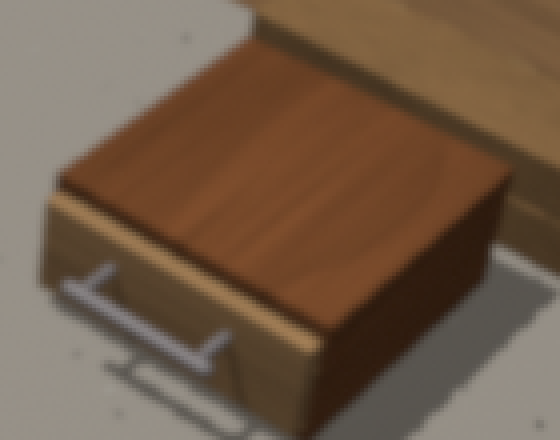

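View pics/c2.png

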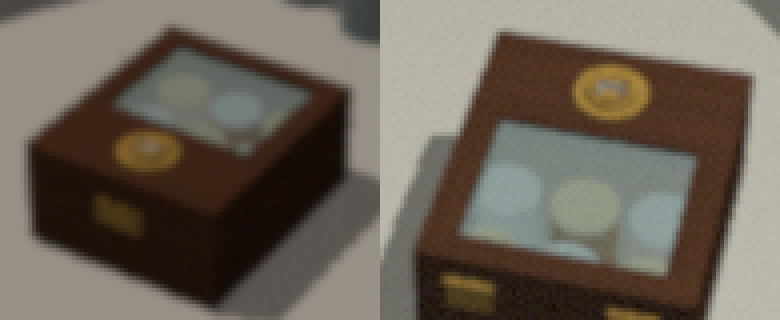

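```bash
cat > fit.py <<'E'
from h import *
from scipy.optimize import least_squares
def fit(obs,dx,wy,z,x0):
    C=np.array([[0,wy/2],[0,-wy/2],[dx,-wy/2],[dx,wy/2]])
    def f(q):
        c,s=np.cos(q[2]),np.sin(q[2]);r=[]
        for p,i,u in obs:
            X=C[i]; P=[q[0]+c*X[0]-s*X[1],q[1]+s*X[0]+c*X[1],z]; r+=list(proj(p,P)-u)
        return np.array(r)
    s=least_squares(f,x0); return s.x,f(s.x)
E
python3 - <<'E'
from fit import *
a=vision.grab_frame('side');b=vision.grab_frame('scene')
print(status.sense()['t'])
o=lambda p,ox,oy,L:[(p,i,np.array([ox+u/4-.375,oy+v/4-.375])) for i,u,v in L]
q,r=fit(o(a,370,200,[(0,60,180),(1,330,330),(2,512,178),(3,255,38)]),.24,.22,.105,[.67,-.257,0]);print('cab',q.round(4),np.degrees(q[2]),r.round(1))
A=o(a,260,165,[(0,32,148),(1,215,213),(2,348,90),(3,170,28)]);B=o(b,310,255,[(1,118,35),(0,372,78),(3,320,305),(2,37,255)])
for L in (A,B,A+B):
    q,r=fit(L,.2,.17,.093,[.589,.161,0.1]);print('box',q.round(4),np.degrees(q[2]),r.round(1), 'keyway',q[0]+.04*np.cos(q[2]),q[1]+.04*np.sin(q[2]))
E
```

```text
1.4
cab [ 0.6614 -0.2607  0.0567] 3.2504214109270717 [-2.3  0.4 -0.7  2.2  2.8 -3.   0.3 -0.9]
box [0.5859 0.1532 0.2766] 15.84743674440208 [-1.5 -0.6  0.7  1.   1.  -0.5 -0.2 -0.4] keyway 0.624394645311745 0.164165337535971
box [0.5861 0.1593 0.2808] 16.086047659339236 [-0.3 -0.6  0.3 -0.8  0.2  1.  -0.2  0.1] keyway 0.6244921400219144 0.1704308986929788
box [0.5867 0.1576 0.2803] 16.061833566285017 [-2.3 -1.2 -0.1  0.2  0.  -1.3 -1.1 -1.  -0.9 -0.7 -0.4 -0.9 -0.7  0.9
 -1.  -0.1] keyway 0.6251190639826131 0.1686825409512461
```

Run:
```python
from fit import *
a=vision.grab_frame('side')
o=lambda u,v,z:atz(a,370+u/4-.375,200+v/4-.375,z)
P=[o(*c,.105) for c in [(60,180),(330,330),(512,178),(255,38)]]
print(np.round(P,4))
for i in range(4):
    d=P[(i+1)%4]-P[i];print(np.linalg.norm(d),np.degrees(np.arctan2(d[1],d[0])))
h=[o(68,288,.067),o(205,368,.067)];print(h,np.mean(h,0));d=h[0]-h[1];print(np.linalg.norm(d),np.degrees(np.arctan2(d[1],d[0])))
```

```text
[[ 0.6609 -0.1538  0.105 ]
 [ 0.6755 -0.3667  0.105 ]
 [ 0.8905 -0.359   0.105 ]
 [ 0.8904 -0.1397  0.105 ]]
0.21336691216704637 -86.09351632454421
0.21513291170702373 2.053584409263178
0.21933136837985942 90.00520351577481
0.2299480930891417 -176.46722150929693
[array([ 0.61747744, -0.20414757,  0.067     ]), array([ 0.62520626, -0.31372864,  0.067     ])] [ 0.62134185 -0.2589381   0.067     ]
0.1098532846197053 94.03442577018079
```

Emit:
arm_command:
  increments: [0.021,-0.04,0,-3.3,-0.2,0.021,-0.04,0,-3.3,-0.2,0.021,-0.04,0,-3.3,-0.2,0.021,-0.04,0,-3.3,-0.2,0.021,-0.04,0,-3.3,-0.2,0.021,-0.04,0,-3.3,-0.2,0.021,-0.04,0,-3.3,-0.2,0.021,-0.04,0,-3.3,-0.2,0.021,-0.04,0,-3.3,-0.2,0.021,-0.04,0,-3.3,-0.2]
  force: 30

```text
t: 2.45
ee_pos: [0.4085, 0.138, 0.3042]
ee_rot: [0.0, 0.448, 0.894, 0.0]
force: [0.6, 0.6, 0.1]
width: 0.597
```

Emit:
arm_command:
  increments: [0.021,-0.04,0,-3.3,0.4,0.021,-0.04,0,-3.3,0.4,0.021,-0.04,0,-3.3,0.4,0.021,-0.04,0,-3.3,0.4,0.021,-0.04,0,-3.3,0.4,0.021,-0.04,0,-3.3,0.4,0.021,-0.04,0,-3.3,0.4,0.021,-0.04,-0.02,-3.3,0.4,0.021,-0.04,-0.02,-3.3,0.4,0.021,-0.038,-0.02,-3.3,0.4,0,0,0,0,0.4]

```text
t: 3.55
ee_pos: [0.6185, -0.2622, 0.2388]
ee_rot: [-0.003, 0.685, 0.729, -0.001]
force: [-0.3, 0.7, 0.2]
width: 0.297
```

Run:
```python
from h import *
p=shot('wrist','w1.png'); print(np.round(p['pose'],3).tolist(),p['fx'])
s=status.sense(); print(s['t'],s['ee_pos'],s['ee_rot'],s['width'],s['joint_positions'])
for l in ['cabinet_front','key_cabinet_drawer0_handle']:
        print(l,[(np.round(m['at'],3).tolist(),round(m['confidence'],2)) for m in spotter.mark_of(p,l)[:2]])
```

```text
[[0.998, 0.06, 0.012, 0.614], [0.061, -0.962, -0.267, -0.195], [-0.004, 0.267, -0.964, 0.309], [0.0, 0.0, 0.0, 1.0]] 431.3361855052443
3.6 [ 0.61815774 -0.26017055  0.24079731] [-2.04855519e-03  6.83940860e-01  7.29534332e-01 -6.01013123e-04] 0.30159072890042476 [-5.13066634e-01  3.77136680e-01  1.28125592e+00 -1.93983932e-04
  1.48746547e+00 -5.77540304e-01]
cabinet_front [([0.674, -0.256, 0.102], 0.98)]
key_cabinet_drawer0_handle [([0.624, -0.259, 0.067], 0.77)]
```

View pics/w1.png

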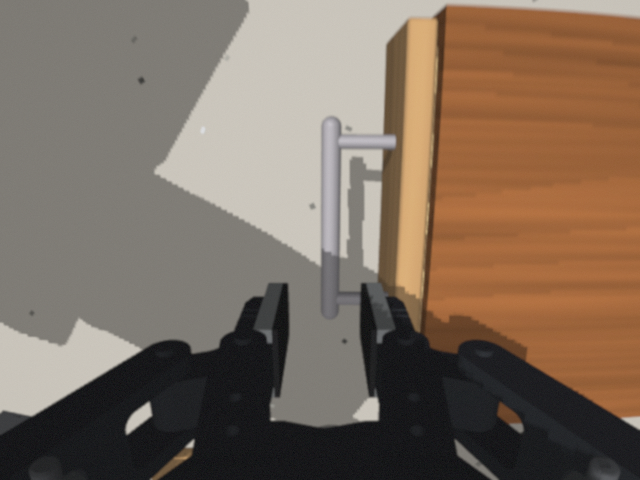

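Run:
```python
from h import *
p=vision.grab_frame('wrist')
h=[atz(p,331,118,.067),atz(p,330,318,.067)];print(h,np.mean(h,0));d=h[0]-h[1];print(np.linalg.norm(d),np.degrees(np.arctan2(d[1],d[0])))
h=[atz(p,447,8,.105),atz(p,423,330,.105)];d=h[0]-h[1];print(h,np.degrees(np.arctan2(d[1],d[0])))
```

```text
[array([ 0.61687793, -0.19391924,  0.067     ]), array([ 0.62488881, -0.31599709,  0.067     ])] [ 0.62088337 -0.25495817  0.067     ]
0.1223404086251614 93.75442509248924
[array([ 0.66519698, -0.1404353 ,  0.105     ]), array([ 0.67387098, -0.30077304,  0.105     ])] 93.09658459508945
```

Emit:
arm_command:
  increments: [0.004,0.003,-0.03,0,0.4,0,0,-0.03,0,0.4,0,0,-0.02,0,0.4,0,0,-0.01,0,0.4,0,0,-0.01,0,0.4,0,0,-0.006,0,0.4,0,0,-0.006,0,0.4]

```text
t: 4.45
ee_pos: [0.6224, -0.2552, 0.1325]
ee_rot: [0.001, 0.683, 0.73, 0.0]
force: [0.2, -0.0, 0.5]
width: 0.299
```

Emit:
arm_command:
  increments: [0,0,0,0,0.8,0,0,0,0,0.9,0,0,0,0,0.9,0,0,0,0,0.9]

```text
t: 4.85
ee_pos: [0.6212, -0.2553, 0.1317]
ee_rot: [-0.001, 0.683, 0.73, -0.001]
force: [-10.8, 0.6, -1.9]
width: 0.111
```

Emit:
arm_command:
  increments: [-0.006,-0.0004,0,0,0.95,-0.015,-0.0009,0,0,0.95,-0.018,-0.0011,0,0,0.95,-0.018,-0.0011,0,0,0.95,-0.018,-0.0011,0,0,0.95,-0.018,-0.0011,0,0,0.95,-0.018,-0.0011,0,0,0.95,-0.018,-0.0011,0,0,0.95,-0.015,-0.0009,0,0,0.95,-0.01,-0.0006,0,0,0.95,-0.005,-0.0003,0,0,0.95]

```text
t: 5.95
ee_pos: [0.4622, -0.2644, 0.1318]
ee_rot: [-0.001, 0.683, 0.73, 0.0]
force: [0.3, 5.6, -7.5]
width: 0.113
```

Emit:
arm_command:
  increments: [-0.004,0,0,0,0.95,-0.003,-0.0001,0,0,0.95,-0.002,-0.0001,0,0,0.95,0,0,0,0,0.95]

```text
t: 6.35
ee_pos: [0.4549, -0.2647, 0.1318]
ee_rot: [0.001, 0.683, 0.73, 0.001]
force: [12.7, 6.3, -13.9]
width: 0.112
```

Emit:
arm_command:
  increments: [-0.002,0,0,0,0.95,0,0,0,0,0.95]

```text
t: 6.55
ee_pos: [0.4544, -0.2648, 0.132]
ee_rot: [0.002, 0.683, 0.73, 0.002]
force: [29.4, 5.5, -21.7]
width: 0.108
```

Emit:
arm_command:
  increments: [0,0,0,0,0.6,0,0,0,0,0.4,0,0,0,0,0.4,0,0,0.02,0,0.4,0,0,0.04,0,0.4,0,0,0.04,0,0.4,0.03,0,0.04,0,0.4,0.04,0,0.02,0,0.4]

```text
t: 7.35
ee_pos: [0.5224, -0.2657, 0.2968]
ee_rot: [0.003, 0.684, 0.73, 0.0]
force: [0.4, -0.2, 0.6]
width: 0.299
```

Run:
```python
from h import *
p=shot('wrist','w2.png'); 
s=status.sense(); print(s['t'],s['ee_pos'],s['ee_rot'],s['width'],s['force'])
for l in ['cabinet_front','key_cabinet_drawer0_handle','rack_top','red_key','red_key_head','blue_key','white_key']:
        print(l,[(np.round(m['at'],3).tolist(),round(m['confidence'],2)) for m in spotter.mark_of(p,l)[:2]])
```

```text
7.4 [ 0.52762849 -0.26563845  0.29787139] [0.00418472 0.6830997  0.73031229 0.00111876] 0.2965678661261465 [-0.0585729   4.00725611 -0.21007191]
cabinet_front [([0.674, -0.256, 0.103], 0.82)]
key_cabinet_drawer0_handle [([0.456, -0.269, 0.065], 0.64)]
rack_top [([0.573, -0.262, 0.051], 0.73)]
red_key [([0.565, -0.207, 0.05], 0.74)]
red_key_head [([0.565, -0.214, 0.073], 0.69)]
blue_key [([0.573, -0.256, 0.052], 0.68)]
white_key [([0.572, -0.313, 0.054], 0.89)]
```

View pics/w2.png

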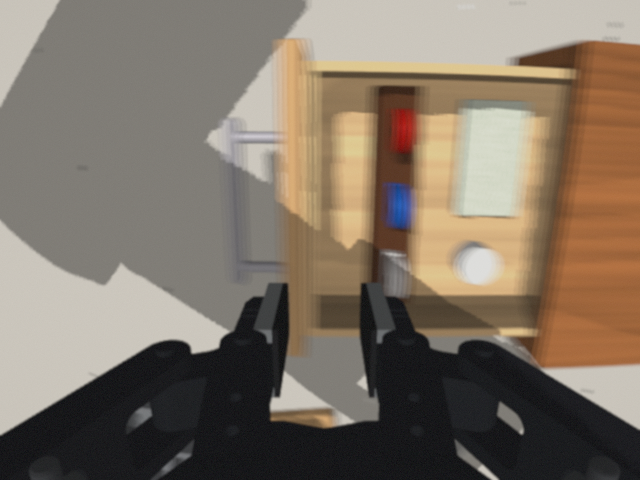

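Emit:
arm_command:
  increments: [0.02,0.025,-0.03,0,0.2,0.021,0.025,-0.03,0,0.2,0,0,0,0,0.2,0,0,0,0,0.2]

```text
t: 8.15
ee_pos: [0.5627, -0.2149, 0.2313]
ee_rot: [-0.001, 0.683, 0.731, -0.0]
force: [0.2, -0.6, 0.0]
width: 0.4
```

Run:
```python
from h import *
p=shot('wrist','w3.png'); 
s=status.sense(); print(s['t'],s['ee_pos'],s['ee_rot'],s['width'],s['force'])
for l in ['rack_top','red_key','red_key_head','blue_key','white_key']:
        print(l,[(np.round(m['at'],3).tolist(),round(m['confidence'],2)) for m in spotter.mark_of(p,l)[:2]])
```

```text
8.2 [ 0.56274413 -0.21554431  0.23233629] [ 1.29180487e-04  6.82989049e-01  7.30428584e-01 -1.63017943e-04] 0.40248668639622465 [ 0.41106966  0.22823804 -0.77733233]
rack_top [([0.571, -0.263, 0.051], 0.58)]
red_key []
red_key_head [([0.567, -0.209, 0.072], 0.83), ([0.565, -0.208, 0.052], 0.55)]
blue_key [([0.571, -0.255, 0.051], 0.72)]
white_key [([0.572, -0.31, 0.056], 0.96)]
```

View pics/w3.png

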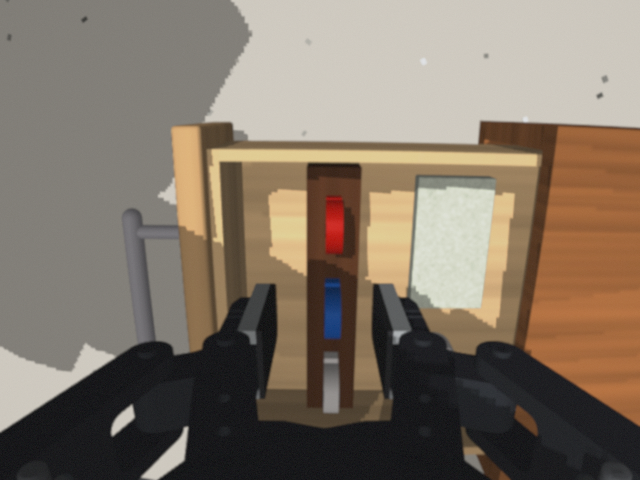

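Run:
```python
from h import *
p=vision.grab_frame('wrist')
im=p['pixels'].astype(int); m=(im[...,0]>120)&(im[...,1]<60)&(im[...,2]<60)
ys,xs=np.nonzero(m);print(xs.min(),xs.max(),ys.min(),ys.max(),xs.mean(),ys.mean())
for z in(.071,.086): print(z,atz(p,xs.mean(),ys.mean(),z).round(4))
for c in [(.567,-.210),(.569,-.2095)]:
  pts=np.array([proj(p,[c[0]+t*-.063+n,c[1]+t,z]) for t in(-.014,0,.014) for n in(-.0045,.0045) for z in (.052+5,.071,.086) if z<1]);print(pts.round(0).tolist())
# rack slot line: white,blue tops
for c in [(333,282),(331,355)]: print(atz(p,*c,.071))
for y in range(ys.min(),ys.max(),8):
  r=xs[ys==y]; print(y,r.min(),r.max())
```

```text
324 342 194 248 332.72670157068063 221.74031413612565
0.071 [ 0.5666 -0.2074  0.071 ]
0.086 [ 0.566  -0.2035  0.086 ]
[[325.0, 250.0], [325.0, 259.0], [341.0, 251.0], [342.0, 260.0], [325.0, 226.0], [325.0, 233.0], [341.0, 227.0], [342.0, 234.0], [325.0, 201.0], [325.0, 207.0], [342.0, 202.0], [343.0, 208.0]]
[[329.0, 249.0], [329.0, 258.0], [345.0, 250.0], [346.0, 259.0], [329.0, 225.0], [329.0, 233.0], [345.0, 226.0], [346.0, 234.0], [329.0, 200.0], [329.0, 206.0], [345.0, 201.0], [347.0, 207.0]]
[ 0.56926604 -0.24318091  0.071     ]
[ 0.57149277 -0.29130578  0.071     ]
194 325 338
202 325 341
210 324 342
218 324 342
226 324 342
234 324 341
242 324 341
```

Emit:
arm_command:
  increments: [0.004,0.007,-0.03,0,0.3,0,0,-0.03,0,0.3,0,0,-0.02,0,0.3,0,0,-0.012,0,0.3,0,0,-0.006,0,0.3,0,0,0,0,0.3]

```text
t: 9.1
ee_pos: [0.5671, -0.2083, 0.1339]
ee_rot: [-0.0, 0.683, 0.73, -0.0]
force: [1.3, -0.5, -0.0]
width: 0.346
```

Run:
```python
from h import *
p=shot('wrist','w4.png'); 
s=status.sense(); print(s['t'],s['ee_pos'],s['ee_rot'],s['width'],s['force'])
```

```text
9.15 [ 0.56738637 -0.20838957  0.13458237] [3.40852628e-04 6.83036537e-01 7.30384124e-01 6.78061827e-05] 0.354136455974998 [ 0.23309609 -0.48942361  0.40520537]
```

View pics/w4.png

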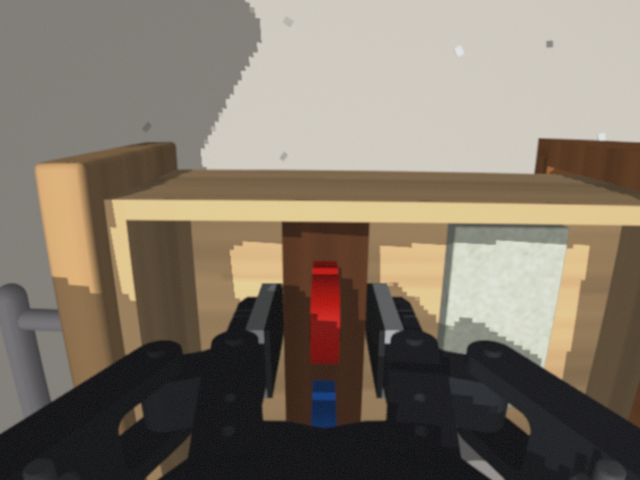

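Emit:
arm_command:
  increments: [0,0,-0.003,0,0.5,0,0,0,0,0.7,0,0,0,0,0.9,0,0,0,0,1,0,0,0,0,1,0,0,0,0,1]
  force: 40

```text
t: 9.75
ee_pos: [0.5673, -0.2082, 0.1314]
ee_rot: [0.0, 0.683, 0.73, 0.0]
force: [-1.5, 1.1, 5.1]
width: 0.098
```

Emit:
arm_command:
  increments: [0,0,0,0,1,0,0,0,0,1]
  force: 90

```text
t: 9.95
ee_pos: [0.5674, -0.2082, 0.1315]
ee_rot: [0.0, 0.683, 0.73, 0.0]
force: [-1.0, 1.3, 6.9]
width: 0.09
```

Emit:
arm_command:
  increments: [0,0,0.01,0,1,0,0,0.015,0,1,0,0,0.02,0,1,0,0,0.03,0,1,0,0.02,0.04,0,1,0,0.02,0.02,0,1,0,0,0,0,1]

```text
t: 10.65
ee_pos: [0.5678, -0.1667, 0.2707]
ee_rot: [0.003, 0.682, 0.731, 0.001]
force: [-1.1, -0.3, -0.1]
width: 0.086
```

Run:
```python
from h import *
s=status.sense(); print(s['t'],s['ee_pos'],s['ee_rot'],s['width'],s['force'])
for n in ['wrist','side','scene']:
    p=shot(n,n+'5.png')
    print(n,[(np.round(m['at'],4).tolist(),round(m['confidence'],2)) for m in spotter.mark_of(p,'red_key')[:2]], [(np.round(m['at'],4).tolist(),round(m['confidence'],2)) for m in spotter.mark_of(p,'red_key_head')[:2]])
    if n!='wrist':
        print([(np.round(m['at'],4).tolist(),round(m['confidence'],2)) for m in spotter.mark_of(p,'keyway')[:2]])
a=cv2.imread('pics/wrist5.png')
u=proj(vision.grab_frame('side'),[.567,-.17,.2]);print(u)
b=cv2.imread('pics/side5.png');x,y=int(u[0]),int(u[1]);c=cv2.resize(b[max(0,y-50):y+50,x-50:x+50],(400,400))
cv2.imwrite('pics/s5c.png',c)
```

```text
10.65 [ 0.56780336 -0.16666919  0.2706843 ] [0.00271562 0.68244006 0.73093558 0.0011696 ] 0.08577543367221198 [-1.07925936 -0.26890306 -0.13965435]
wrist [([0.5663, -0.1655, 0.1911], 0.91), ([0.4576, -0.2682, 0.0657], 0.39)] [([0.5691, -0.1701, 0.2126], 0.6)]
side [([0.5695, -0.167, 0.1902], 0.46)] [([0.5663, -0.1676, 0.2072], 0.57)]
[([0.6211, 0.1718, 0.0998], 0.58)]
scene [([0.3847, -0.5307, 0.0005], 0.49), ([0.564, -0.1653, 0.1855], 0.48)] [([0.5713, -0.1671, 0.2049], 0.63)]
[([0.6263, 0.1676, 0.0986], 0.51)]
[367.32226275 234.13884096]
```

View pics/wrist5.png

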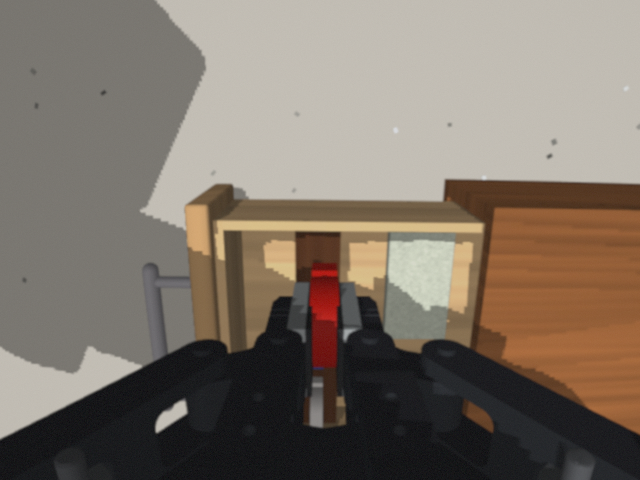

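View pics/s5c.png

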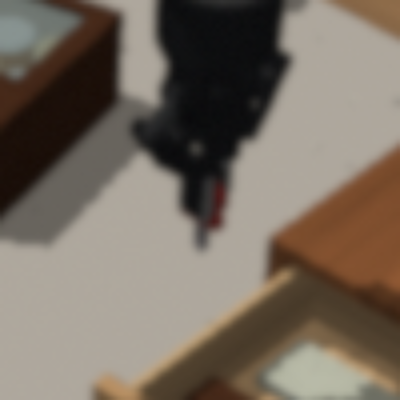

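Emit:
arm_command:
  increments: [0.007,0.041,0,1.5,1,0.007,0.041,0,1.5,1,0.007,0.041,0,1.5,1,0.007,0.041,0,1.5,1,0.007,0.041,0,1.5,1,0.007,0.041,0,1.5,1,0.007,0.041,0,1.5,1,0.006,0.041,0,1.5,1,0,0,0,0,1,0,0,0,0,1,0,0,0,0,1]

```text
t: 12.35
ee_pos: [0.6221, 0.1592, 0.2657]
ee_rot: [-0.0, 0.603, 0.798, -0.0]
force: [-0.0, -1.0, -1.0]
width: 0.082
```

Run:
```python
from h import *
s=status.sense(); print(s['t'],s['ee_pos'],s['ee_rot'],s['width'],s['force'],s['joint_positions'])
for n in ['wrist']:
    p=shot(n,n+'6.png')
    for l in ['keyway','red_key','red_key_head','box_front']: print(n,l,[(np.round(m['at'],4).tolist(),round(m['confidence'],2)) for m in spotter.mark_of(p,l)[:2]])
a=cv2.imread('pics/wrist6.png'); cv2.imwrite('pics/w6c.png',cv2.resize(a[150:400,200:450],(800,800)[:2] and (600,600),interpolation=3))
```

```text
12.35 [0.62211649 0.15915965 0.26573861] [-7.21174128e-05  6.03176325e-01  7.97607839e-01 -2.25134819e-04] 0.08198018003120129 [-0.04186779 -1.03260315 -1.04703912] [ 1.30664981e-01  3.04718187e-01  1.32653426e+00 -2.19839789e-04
  1.51075901e+00 -1.45163157e-01]
wrist keyway [([0.6258, 0.1651, 0.0981], 0.74)]
wrist red_key [([0.6223, 0.1574, 0.1853], 0.83)]
wrist red_key_head [([0.6206, 0.1573, 0.2084], 0.9)]
wrist box_front [([0.5866, 0.1586, 0.0914], 0.84)]
```

View pics/wrist6.png

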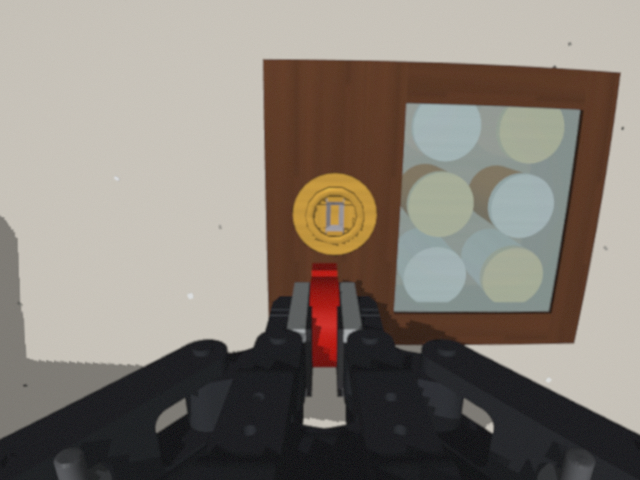

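View pics/w6c.png

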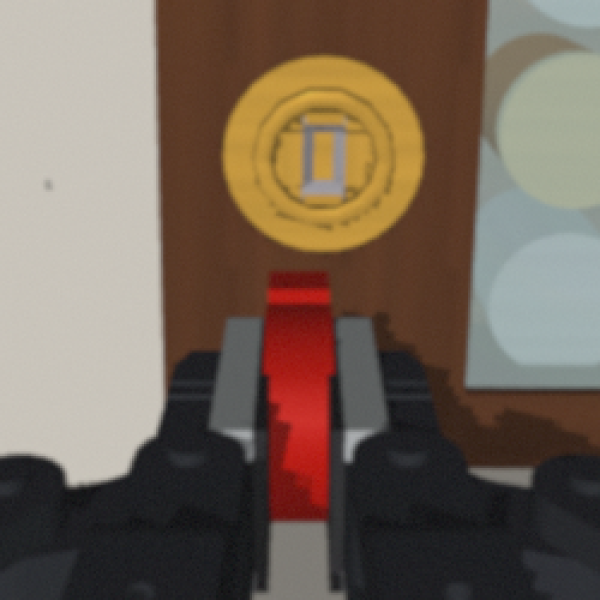

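```bash
cat > key.py <<'E'
from h import *
from scipy.spatial.transform import Rotation as Ro
def Rt(s): 
    w,x,y,z=s['ee_rot']; return Ro.from_quat([x,y,z,w]).as_matrix()
def headpts(s,off,sh=.0795):
    # disc outline relative to tcp: tool x axis = key x, tool z down
    R=Rt(s); t=np.linspace(0,2*np.pi,73); P=[]
    for n in(-.0045,.0045):
        for a in t: P.append([off+.015*np.cos(a),n,sh-.019+.015*np.sin(a)])
        for a in(-.014,.014): 
            for h in (0,.008): P.append([off+a,n,sh-h])
    return s['ee_pos']+np.array(P)@R.T
E
python3 - <<'E'
from key import *
s=status.sense();p=vision.grab_frame('wrist')
print(np.round(Rt(s),3).tolist())
im=p['pixels'].astype(int); m=(im[...,0]>100)&(im[...,1]<60)&(im[...,2]<60)
ys,xs=np.nonzero(m);print(xs.min(),xs.max(),ys.min(),ys.max())
for off in (-.004,-.002,0,.002,.004):
    q=np.array([proj(p,P) for P in headpts(s,off)]); print(off,q.min(0).round(1),q.max(0).round(1))
# ring via HSV mask ellipse
h=cv2.cvtColor(p['pixels'],cv2.COLOR_RGB2HSV); g=((h[...,0]>15)&(h[...,0]<30)&(h[...,1]>120)&(h[...,2]>80)).astype(np.uint8); g[:150]=0;g[270:]=0;g[:,:280]=0;g[:,390:]=0
c=max(cv2.findContours(g,0,2)[0],key=cv2.contourArea); e=cv2.fitEllipse(cv2.convexHull(c)); print(e, atz(p,e[0][0],e[0][1],.098))
print('slot',atz(p,334.8,215.6,.098), atz(p,334.8,215.6,.094))
A,B=atz(p,263.5,60,.093),atz(p,269,290,.093);d=A-B;print('front edge yaw',np.degrees(np.arctan2(d[1],d[0]))-90,A,B)
print('jaw',np.degrees(np.arctan2(Rt(s)[1,1],Rt(s)[0,1])))
print(s['t'])
E
```

```text
[[-0.272, 0.962, 0.0], [0.962, 0.272, 0.0], [-0.0, 0.0, -1.0]]
309 339 263 366
-0.004 [312.2 273.2] [341.9 378.6]
-0.002 [312.1 268.1] [342.  373.4]
0 [312.1 263. ] [342.1 368.1]
0.002 [312.  257.9] [342.2 362.8]
0.004 [311.9 252.7] [342.2 357.5]
((334.0413513183594, 213.1658172607422), (83.09288024902344, 85.11005401611328), 87.50409698486328) [0.62368294 0.17177549 0.098     ]
slot [0.62448915 0.17053059 0.098     ] [0.62485443 0.16962504 0.094     ]
front edge yaw 15.19909331951277 [0.56462013 0.24136153 0.093     ] [0.59928745 0.11375662 0.093     ]
jaw 15.779648867038823
12.6
```

Emit:
arm_command:
  increments: [0.0011,0.006,-0.02,0,1,0.0011,0.006,-0.02,0,1,0,0,-0.014,0,1,0,0,-0.004,0,1,0,0,0,0,1]
  force: 110

```text
t: 13.15
ee_pos: [0.6243, 0.1715, 0.2077]
ee_rot: [-0.0, 0.603, 0.798, -0.0]
force: [0.4, -0.8, 0.3]
width: 0.084
```

Run:
```python
from h import *
s=status.sense(); print(s['t'],s['ee_pos'],s['ee_rot'],s['width'],s['force'])
for n,r in [('side',(297-50,200-50)),('scene',(365-50,270-50)),('wrist',None)]:
    p=shot(n,n+'7.png')
    u=proj(p,[.6243,.1712,.098]);print(n,u); x,y=u.astype(int)
    if n!='wrist': cv2.imwrite('pics/%s7c.png'%n,cv2.resize(p['pixels'][y-50:y+50,x-50:x+50,::-1],(500,500),interpolation=3))
a,b=[cv2.imread('pics/%s7c.png'%n) for n in('side','scene')]
w=cv2.resize(cv2.imread('pics/wrist7.png'),(660,500))
cv2.imwrite('pics/a7.png',cv2.resize(np.hstack([a,b]),(800,400)))
```

```text
13.15 [0.62429392 0.17150961 0.20768681] [-2.24875086e-04  6.02989454e-01  7.97749071e-01 -2.96057216e-04] 0.08354886150417058 [ 0.43821046 -0.76548668  0.29962287]
side [295.39372463 200.82820257]
scene [367.7916843  277.07510531]
wrist [324.70447693 269.25228335]
```

View pics/a7.png

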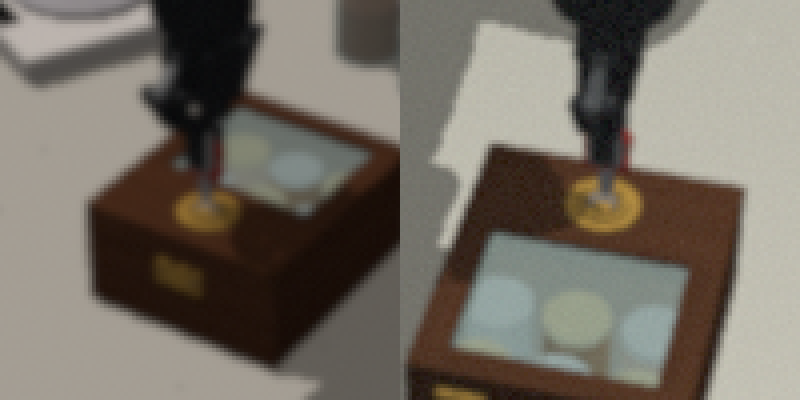

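View pics/wrist7.png

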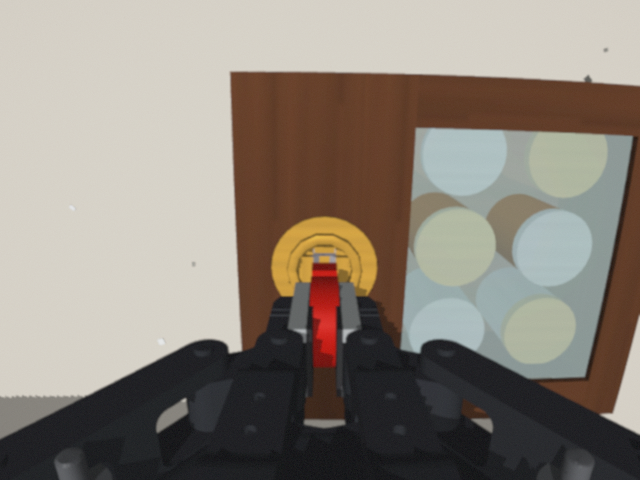

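Run:
```python
from key import *
from scipy.optimize import least_squares
s=status.sense();p=vision.grab_frame('wrist')
h=cv2.cvtColor(p['pixels'],cv2.COLOR_RGB2HSV); g=((h[...,0]>15)&(h[...,0]<30)&(h[...,1]>120)&(h[...,2]>60)).astype(np.uint8); g[300:]=0;g[:,:260]=0;g[:,390:]=0;g[:205]=0
c=max(cv2.findContours(g,0,1)[0],key=cv2.contourArea)[:,0,:]
hull=cv2.convexHull(c)[:,0,:]; hull=hull[hull[:,1]<278]
W=np.array([atz(p,u,v,.098) for u,v in hull.astype(float)])[:,:2]
# outer edges pixel +-0.5 ignored
f=lambda q:np.hypot(W[:,0]-q[0],W[:,1]-q[1])-q[2]
r=least_squares(f,[.624,.171,.017],loss='soft_l1',f_scale=.0003);print(r.x, np.abs(f(r.x)).max())
f2=lambda q:np.hypot(W[:,0]-q[0],W[:,1]-q[1])-.017
r=least_squares(f2,[.624,.171],loss='soft_l1',f_scale=.0003);print(r.x)
q=np.array([proj(p,P) for P in headpts(s,0)]);print(q.min(0),q.max(0))
m=(p['pixels'][...,0]>100)&(p['pixels'][...,1]<60)&(p['pixels'][...,2]<60);ys,xs=np.nonzero(m);print(xs.min(),xs.max(),ys.min(),ys.max())
for o in [('side'),('scene')]:
    pp=vision.grab_frame(o); print(o,[proj(pp,s['ee_pos']-[0,0,d]) for d in(.0795,.1055)])
```

```text
[0.62367458 0.17178551 0.02390302] 9.184101655844434e-05
[0.62240045 0.17939455]
[312.00353274 263.05827172] [342.01651598 368.17290649]
309 339 263 366
side [array([295.20145445, 191.98987966]), array([295.35003812, 199.21756153])]
scene [array([368.28234574, 268.22700313]), array([367.95802614, 275.68394785])]
```

Emit:
arm_command:
  increments: [0.0002,0.0003,-0.003,0,1,0,0,-0.002,0,1,0,0,-0.002,0,1,0,0,-0.002,0,1,0,0,0,0,1]

```text
t: 13.95
ee_pos: [0.6244, 0.1721, 0.1985]
ee_rot: [-0.0, 0.603, 0.798, -0.0]
force: [-0.3, -0.1, 0.2]
width: 0.084
```

Emit:
arm_command:
  increments: [0,0,-0.002,0,1,0,0,-0.0015,0,1,0,0,0,0,1]

```text
t: 14.25
ee_pos: [0.6246, 0.172, 0.1953]
ee_rot: [0.0, 0.603, 0.798, -0.0]
force: [0.7, -1.5, 1.3]
width: 0.083
```

Inside the slot. Now past the first wafer with small wiggles.

Emit:
arm_command:
  increments: [0,0,-0.001,1.5,1,0,0,-0.001,-3,1,0,0,-0.001,3,1,0,0,-0.001,-3,1,0,0,0,1.5,1]

```text
t: 14.75
ee_pos: [0.6249, 0.1715, 0.1922]
ee_rot: [0.001, 0.603, 0.798, -0.0]
force: [-0.3, -7.7, 8.4]
width: 0.085
```

Emit:
arm_command:
  increments: [0.0003,-0.001,-0.001,2,1,-0.0003,0.001,-0.001,-4,1,0.0003,-0.001,-0.001,4,1,-0.0003,0.001,-0.001,-4,1,0,0,0,2,1]

```text
t: 15.25
ee_pos: [0.6247, 0.1714, 0.1875]
ee_rot: [0.001, 0.603, 0.797, -0.001]
force: [1.2, -8.6, -1.2]
width: 0.081
```

Emit:
arm_command:
  increments: [0.0002,-0.0006,-0.001,2,1,0,0,-0.001,-4,1,0,0,-0.001,4,1,0,0,-0.001,-4,1,0,0,0,2,1]

```text
t: 15.75
ee_pos: [0.6251, 0.1712, 0.1843]
ee_rot: [0.001, 0.603, 0.797, 0.0]
force: [-0.3, -4.0, 9.0]
width: 0.079
```

Emit:
arm_command:
  increments: [0.0003,-0.001,-0.001,2,1,-0.0003,0.001,-0.001,-4,1,0.0003,-0.001,-0.001,4,1,-0.0003,0.001,-0.001,-4,1,0,0,0,2,1]

```text
t: 16.25
ee_pos: [0.625, 0.1712, 0.1799]
ee_rot: [0.001, 0.603, 0.797, 0.0]
force: [2.6, -4.6, 2.9]
width: 0.079
```

Emit:
arm_command:
  increments: [0,0,-0.001,1.5,1,0,0,-0.001,-3,1,0,0,-0.001,1.5,1,0,0,0,0,1]

```text
t: 16.65
ee_pos: [0.6251, 0.1712, 0.1774]
ee_rot: [0.001, 0.602, 0.798, 0.0]
force: [-0.7, -5.7, 10.4]
width: 0.081
```

Emit:
arm_command:
  increments: [0,0,-0.001,1.5,1,0,0,-0.001,-3,1,0,0,0,1.5,1,0,0,0,0,1]

```text
t: 17.05
ee_pos: [0.6252, 0.1712, 0.1771]
ee_rot: [0.001, 0.602, 0.798, 0.001]
force: [-8.4, -6.5, 29.4]
width: 0.084
```

Emit:
arm_command:
  increments: [-0.0005,-0.0005,0.0012,0,1,0,0,0,-5,1,0,0,0,-7,1,0,0,0,-7,1,0,0,0,-7,1]
  force: 120

```text
t: 17.55
ee_pos: [0.6249, 0.1709, 0.1773]
ee_rot: [0.001, 0.768, 0.64, 0.001]
force: [-0.2, -2.8, 15.9]
width: 0.081
```

Emit:
arm_command:
  increments: [0,0,0,-7,1,0,0,0,-7,1,0,0,0,-7,1,0,0,0,-7,1,0,0,0,-7,1]

```text
t: 18.05
ee_pos: [0.6249, 0.1709, 0.1773]
ee_rot: [0.0, 0.925, 0.38, 0.001]
force: [-0.6, -3.5, 16.6]
width: 0.079
```

Run:
```python
from key import *
s=status.sense(); print(s['t'],s['ee_pos'],s['force'],s['torque'],np.degrees(np.arctan2(Rt(s)[1,1],Rt(s)[0,1])))
p=shot('wrist','wrist8.png')
```

```text
18.05 [0.62487422 0.170938   0.17729899] [-0.58430723 -3.50884288 16.55518548] [-0.61827604  0.24586599  0.12399693] -45.35671563194877
```

View pics/wrist8.png

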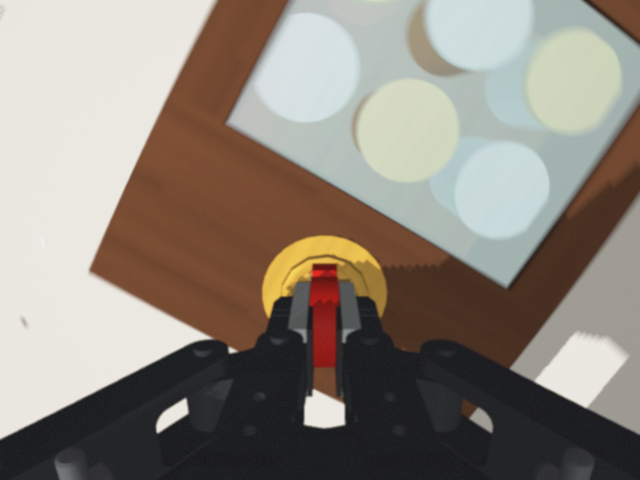

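Emit:
arm_command:
  increments: [0,0,0,-7,1,0,0,0,-7,1,0,0,0,-7,1,0,0,0,-7,1,0,0,0,-6,1,0,0,0,0,1]

```text
t: 18.7
ee_pos: [0.6248, 0.1709, 0.1773]
ee_rot: [0.0, 0.996, 0.093, 0.001]
force: [-0.8, -2.9, 16.0]
width: 0.079
```

Run:
```python
from key import *
s=status.sense(); print(s['t'],s['ee_pos'],s['force'],s['torque'],np.degrees(np.arctan2(Rt(s)[1,1],Rt(s)[0,1])),s['joint_positions'])
```

```text
18.7 [0.62483934 0.17093781 0.1772754 ] [-0.78281527 -2.88728738 15.97145454] [-0.57425585  0.16612509  0.07082598] -79.3087862248068 [ 1.48305258e-01  3.66329331e-01  1.42770200e+00 -2.71918049e-04
  1.34481750e+00  1.53256476e+00]
```

Emit:
arm_command:
  increments: [0,0,0,-1.5,1,0,0,0,-1.5,1,0,0,0,0,1]

```text
t: 19.0
ee_pos: [0.6249, 0.1709, 0.1773]
ee_rot: [0.0, 0.998, 0.069, 0.001]
force: [-2.4, -3.2, 17.0]
width: 0.081
```

Run:
```python
from key import *
s=status.sense(); print(s['t'],s['ee_pos'],s['force'],s['torque'],np.degrees(np.arctan2(Rt(s)[1,1],Rt(s)[0,1])),s['joint_positions'])
```

```text
19.0 [0.62485519 0.17092585 0.17730583] [-2.37235487 -3.17323358 16.98010985] [-0.68518992  0.2331343   0.06428372] -82.12768865238282 [ 1.48277197e-01  3.66302790e-01  1.42767369e+00 -2.56007644e-04
  1.34481737e+00  1.58173248e+00]
```

```bash
cat > tq.py <<'E'
from key import *
T=[];F=[]
for i in range(4):
    p=vision.grab_frame('wrist'); s=status.sense();T.append(s['torque']);F.append(s['force'])
T=np.array(T);print(s['t'],T[:,2].round(3),T.mean(0).round(3),np.mean(F,0).round(1),np.degrees(np.arctan2(Rt(s)[1,1],Rt(s)[0,1])),s['width'])
E
python3 tq.py
```

```text
19.2 [0.097 0.12  0.118 0.09 ] [-0.659  0.215  0.106] [-1.4 -3.9 16.1] -82.06645606424335 0.08104306436784484
```

Emit:
arm_command:
  increments: [0,0,0,-1.5,1,0,0,0,-1.5,1,0,0,0,0,1]

```text
t: 19.5
ee_pos: [0.6248, 0.1709, 0.1773]
ee_rot: [0.0, 0.999, 0.043, 0.001]
force: [-1.5, -4.1, 15.8]
width: 0.08
```

```bash
python3 tq.py
python3 - <<'E'
from h import *
shot('wrist','wrist9.png')
for n in ['scene','side']:
    p=shot(n,n+'9.png');u=proj(p,[.625,.171,.1]).astype(int)
    cv2.imwrite('pics/%s9c.png'%n,cv2.resize(p['pixels'][u[1]-60:u[1]+60,u[0]-60:u[0]+60,::-1],(400,400),interpolation=3))
cv2.imwrite('pics/a9.png',np.hstack([cv2.imread('pics/side9c.png'),cv2.imread('pics/scene9c.png')]))
E
```

```text
19.7 [0.139 0.161 0.134 0.172] [-0.704  0.266  0.151] [-1.4 -3.7 16.6] -85.06438637691406 0.07878603092115748
```

View pics/wrist9.png

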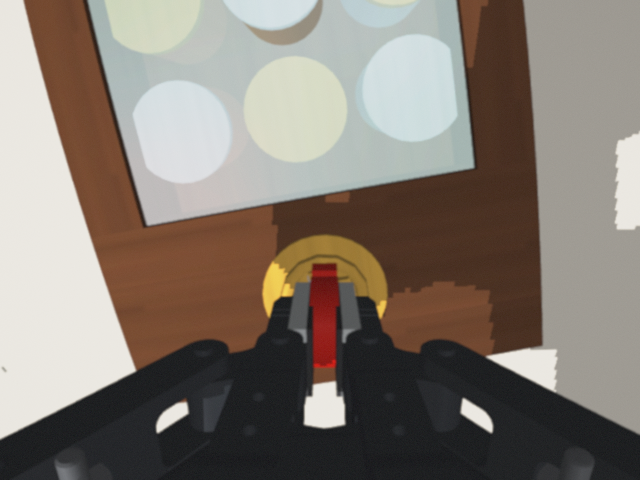

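View pics/a9.png

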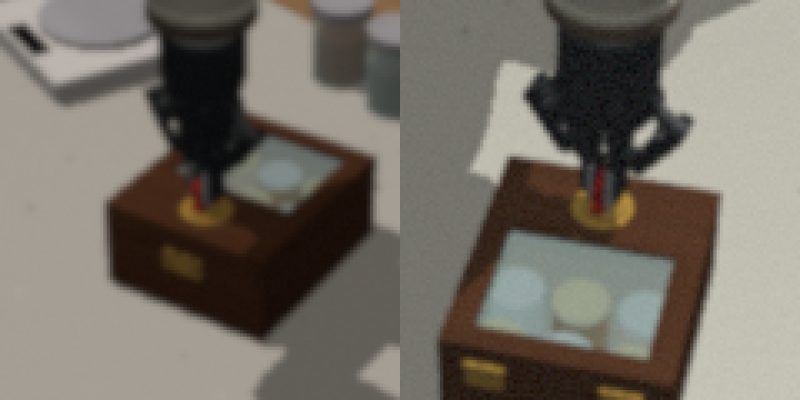

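Emit:
arm_command:
  increments: [0,0,0,-1.5,1,0,0,0,-1,1,0,0,0,0,1,0,0,0,0,1]

```text
t: 20.25
ee_pos: [0.6248, 0.171, 0.1773]
ee_rot: [-0.0, 1.0, 0.021, 0.001]
force: [-1.4, -2.7, 17.1]
width: 0.08
```

```bash
python3 tq.py
python3 - <<'E'
from h import *
p=vision.grab_frame('side')
for l in ['key_cabinet_drawer0_handle','blue_key','white_key','red_key']: print(l,[(np.round(m['at'],3).tolist(),round(m['confidence'],2)) for m in spotter.mark_of(p,l)[:2]])
cv2.imwrite('pics/side10.png',p['pixels'][:,:,::-1])
E
```

```text
20.45 [0.298 0.283 0.317 0.286] [-0.698  0.315  0.296] [-1.6 -3.4 16.7] -87.55572734703908 0.08077112058599355
key_cabinet_drawer0_handle [([0.456, -0.269, 0.064], 0.75)]
blue_key [([0.572, -0.257, 0.051], 0.69), ([0.375, 0.523, -0.001], 0.36)]
white_key [([0.572, -0.315, 0.05], 0.54)]
red_key [([0.629, 0.174, 0.102], 0.55)]
```

View pics/side10.png

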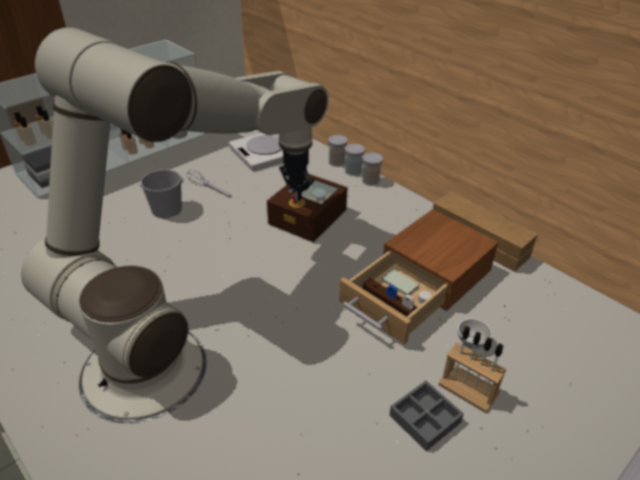

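```bash
python3 -c "
from plant import job; print(job.close_job())"
```

```text
the job is handed in; nothing more can be done
None
```

I handed the job in with the red key fully home in the lock. It is turned to its clockwise stop and still gripped at 120 N against the spring, after about 21 s of the 72 s.

**Drawer:** I pulled it out about 166 mm until it met its stop (29 N felt there) and left it open. The last view still shows the handle at x = 0.456, which matches full travel.

**Key:** It went past both wafers with small wiggles. The descent ended hard at a tool height of 0.177, against about 0.1775 expected for home, so the shoulder is on the lock face. About 16 N of push still holds it down.

**Turn:** The head is about 103° round from locked, a little more than the 97° suggested. Over the last few degrees the torque rose from 0.11 to 0.30 N m, far more than the spring gives, so I take it to be on the stop. The cylinder's own angle I could only infer.

**Lid and surroundings:** The lid looked down in the last close-up, just before the final 2.5° of turn. In the last overall view the blue and white keys are in their rack and the things standing around look undisturbed.

**What did not agree:** The wrist camera showed the key about 0.8 mm to the side of where it should sit between the fingers. I allowed for that when lining up, and the key entered the slot without resistance. The brass plate also measured about 46 mm across instead of the 34 mm given, so I used only its centre.

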